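# Clamp a reagent bottle on the mixing platform

## Robot

A 6-joint arm with a two-finger parallel gripper is mounted at the origin on a cart in front of the work surface, level with it; the furniture and walls round the work are solid. World frame = base frame: x ahead of the robot, y to its left, z up, the work surface at z = 0. Lengths are in m, angles in rad, forces in N, time in s.
With the tool pointing down it reaches from about 0.25 to 0.775 m from the base axis. Payload 4 kg.
Tool frame: the origin (TCP) lies on the centre line of the jaws, within the pads' length; the fingertips stand 14 mm ahead of it and the grasp point (between the pads) lies 5 mm behind it (robot.tcp_to_tips is the distance from the TCP to the fingertips, in m); z points along the fingers, y is the line along which they close (so a half turn about z gives the same grasp; the last joint's range is limited). The gripper opens to 94 mm and grips with 3 to 60 N. Pads are 16 mm wide; open, the fingers measure 119 mm over their backs; the gripper's body (75 mm by 177 mm) begins 78 mm behind the grasp point.
Start: joints at [-0.103, 0.087, 1.371, -0, 1.684, -0.103], TCP at [0.55, -0, 0.22] pointing down, gripper open.
Joint ranges: [-3.1, 3.1], [-0.76, 2.03], [0.27, 2.55], [-1.08, 4.22], [0.17, 2.65], [-2.57, 2.57]. Speed limits (rad/s): [2.79, 2.79, 3.14, 3.14, 3.14, 3.14].

## Interface

Orientations are given as [roll, pitch, yaw] about the fixed x, y, z axes, in that order (R = Rz(yaw) Ry(pitch) Rx(roll)).
In Python, from bench import robot gives the robot as it stands.
- The arm moves only by the tool carry_out, never from a script. Its argument "increments" is a list of rows, each a list of 3 entries, a list of its own where there are three numbers: the closure in counts, from 0 (fully open) to 255 (shut), then the shift along the tool's x, y, z in mm, then the turn about the tool's z in degrees. In form: [[fingers, [dx, dy, dz], twist], ...]. A call has 1 to 8 rows; each row shifts and turns the commanded pose from where the row before left it, along the tool's axes as they then stand; what a row does not reach is not made up. A row lasts 1/10 s, in which the tool goes at most 50 mm and 8.59 degrees, less where a joint would pass 70% of its speed; a pose out of reach is approached as far as the arm can. A call with a gripper value outside its range is refused whole. The fingers move at their own pace and stop on an object; the grip force is fixed at half the most. Time passes only in rows, so rows that do not move let the fingers close. It gives the time, the measured TCP pose, the force, the opening and the grip force at its end, in the units of the state.
- robot.get_obs(): the state, without advancing time (a new reading comes with each control period).
- robot.snapshot(name): name is "scene" or "side" or "wrist"; returns the picture (420x560x3 uint8, blue, green, red); there is no depth.
- robot.get_calibration(name): a dict with "vfov" (degrees; the focal length in pixels is half the picture's height over the tangent of half this angle, whatever the lens; pixels are square), "cx", "cy" (the principal point, pixels), "T" (4x4, takes a point from camera to world coordinates). Camera axes: x right, y down, z forward; pixel columns grow to the right and rows downward; lengths in m; the calibration is good to about 2 mm. The wrist camera is an equidistant fisheye: a pixel r from the principal point sees the ray r / f radians off the axis. A picture is of the moment at which its call begins: read the wrist's pose just before it. get_calibration takes no time and is no camera call; for the wrist camera it gives the pose at the moment of the call.
- robot.close_job(): hands the job in; it is judged then, once.
The state is a dict: "time": time; "joint_positions": joint angles; "qvel": joint speeds; "joint_torque": joint torques, N m; "tool_pos": TCP position; "ee_rot": TCP orientation; "wrist_force": force on the tool from outside, world axes, zero at the start; "wrist_torque": the same for the moment, N m; "width": finger opening in m; "finger_force": force on a finger pad.
Only numpy, scipy, OpenCV 4.12 (cv2) and the standard library are available. Lean on these libraries where they do the work, as an engineer would, in place of code of your own. Each camera call takes 0.05 s, during which the arm holds its last target. There are 200 camera calls.

## Task

Slide the left collar along the bar until its pointer stands at the index cone, let go of it and press its lever down flat to lock it. Then stand the reagent bottle upright on the rubber strip, in the middle of the strip's width, between the two collars' paddles, and let go of it; after that slide the right collar up to it so that the bottle stands snug between both paddles with the left collar still at its mark, let go, and press the right lever down flat too. Do not knock the bottle over, and leave the specimen cup, the beaker and the timer where they are.

Things in the scene. Friction and masses are not known exactly. Their poses are not given: they have to be found in the camera images.
- platform: Fixed clamp platform, aluminium plate 240 (x) x 420 (y) x 8 mm. Frame: origin on the underside, y along the bar (to the robot's left at yaw 0), x away from the robot; plate at x -165..75 mm. A 12 mm steel bar carrying two sliding collars runs along y at x 0, 45 mm above the table, between grey end blocks 66 mm high at y -200 and 200 mm. The graduations are decoration.
- bay_line (a point): Point on the top of the platform's black rubber strip (76 mm wide, running along the plate), on the strip's middle line: platform x -80, y 0, z 10 mm. The bottle is to stand on this strip. Axes as the platform's.
- mark: Index cone: dark steel cone 12 mm in diameter and 20 mm high, fixed upright on the plate near its front edge (platform x = -152 mm); its place along y marks where the left collar's pointer belongs and differs each time. Origin: centre of its foot; axes as the platform's.
- left_collar (a joint): Slide of the left collar, m: 0 at the left end (paddle's mid-plane at platform y 145 mm), grows to the right (platform -y), at most 0.16. Drag about 6 N whether its lever is up or down; stays where it is left. Grey block 34 x 45 mm, 28..62 mm above the table, with a black handle on top and a grey paddle 8 mm thick reaching forward (platform x -14..-132 mm, 25..65 mm above the table).
- left_collar_pointer (a point): Tip of the small pointed nose at the front end of the left collar's paddle, in the mid-plane of the paddle, platform x = -140 mm, 31 mm above the table. Axes as the platform's.
- left_collar_face (a point): Point on the right face of the left paddle, over the middle line of the rubber strip, 4 mm to the right of the pointer's plane, 45 mm above the table. Axes as the platform's.
- left_collar_handle (a point): Grip point of the left collar's black handle, 95 mm above the table: a block 24 mm (x) by 14 mm (y, along the bar) by 36 mm high (74 to 110 mm above the table). It stands over the bar, 26 mm to the left of the pointer's plane.
- left_collar_lever (a joint): Hinge of the left collar's cam lever, rad: 0 = down flat (locked), about 0.45 to 0.7 at the start (raised), at most 0.8. Its pivot is in front of the handle (platform x -22 mm, 79 mm above the table, 32 mm to the left of the pointer's plane) and it points towards the robot. Its hinge is stiff (about 2 N at the pad) and stays where it is left.
- left_collar_lever_pad (a point): Top of the black thumb pad (22 x 22 mm) of the left lever, 44 mm from the pivot; when flat it is at platform x = -66 mm and 83 mm above the table. Its axes tilt with the lever.
- right_collar (a joint): Slide of the right collar, m: 0 at the right end (paddle's mid-plane at platform y = -145 mm), grows as it slides to the left (platform +y), at most 0.16. Mirror image of the left collar, same sizes and drag.
- right_collar_face (a point): Point on the left face of the right paddle, over the middle line of the rubber strip, 4 mm to the left of that paddle's mid-plane, 45 mm above the table. Axes as the platform's.
- right_collar_handle (a point): Grip point of the right collar's black handle, same size as the left one, 95 mm above the table, 30 mm to the right of right_collar_face.
- right_collar_lever (a joint): Hinge of the right collar's cam lever, as the left one: 0 = down flat, raised at the start.
- right_collar_lever_pad (a point): Top of the black thumb pad of the right lever, as the left one.
- bottle: Round white reagent bottle with a ribbed screw cap, 68 mm in diameter, 140 mm high, about 0.3 kg; the body reaches to 120 mm, the cap is 48 mm in diameter from 120 to 140 mm. Origin: centre of its underside; z up. It starts on the worktop to the right of the platform.
- specimen_cup: Bystander: specimen cup with screw lid, 72 mm in diameter, 76 mm high. Origin: centre of its underside.
- beaker: Bystander: glass beaker, 54 mm in diameter, 69 mm high, left of the platform. Origin: centre of its underside.
- timer: Bystander: white bench timer 68 x 68 x 20 mm lying left of the platform. Origin: centre of its underside.
Not all that is in view belongs to the job. What is shaped like the bottle but pink or turquoise is not meant.

How it is judged:
By the outcome, as a careful person would: the job done as asked, in the order asked, and still so for the second after the job is handed in, with the robot touching nothing.
It also fails if it takes over 67 s, if anything falls off the work surface, if the arm or the gripper's body presses on something with over 40 N, if the wrist force passes 120 N, or if a joint passes its speed limit or range.

## Working session

There is one attempt and no reset: what is moved stays moved. The work goes in short steps, Python scripts to look and compute and a tool call to move; the robot and the scene stay as the last step left them, time stands still between calls to the robot, and variables do not carry over. Pictures are saved under pics/ and viewed, at most 10 in all, crops included, and the job is handed in when it is done.

Besides the shell and the picture viewer there is one more tool, called as name([rows], argument=value, ...), one row to a line, values as JSON. carry_out: Moves the arm, as the interface text tells. Its arguments: {"type":"object","properties":{"increments":{"type":"array","items":{"type":"array"}}},"required":["increments"]}

```bash
mkdir -p pics; cat > h.py <<'E'
import numpy as np, cv2
from bench import robot
def ray(c,u,v,fish=False,shape=(420,560)):
    f=shape[0]/2/np.tan(np.radians(c['vfov'])/2); x,y=u-c['cx'],v-c['cy']
    if fish:
        r=np.hypot(x,y); t=r/f; s=np.sin(t)/max(r,1e-9); d=np.array([x*s,y*s,np.cos(t)])
    else: d=np.array([x/f,y/f,1.])
    T=np.array(c['T']); return T[:3,3],T[:3,:3]@d
def onz(c,u,v,z,fish=False):
    o,d=ray(c,u,v,fish); return o+d*(z-o[2])/d[2]
def proj(c,p,fish=False):
    T=np.array(c['T']); q=T[:3,:3].T@(np.array(p)-T[:3,3]); f=210/np.tan(np.radians(c['vfov'])/2)
    if fish:
        r=np.hypot(q[0],q[1]); t=np.arctan2(r,q[2]); return c['cx']+f*t*q[0]/r, c['cy']+f*t*q[1]/r
    return c['cx']+f*q[0]/q[2], c['cy']+f*q[1]/q[2]
E
python3 - <<'E'
from h import *
ims=[]
for n in ("scene","side","wrist"):
    c=robot.get_calibration(n); im=robot.snapshot(n); cv2.imwrite(f'pics/{n}0.png',im); print(n,c['vfov'],c['cx'],c['cy'],np.round(c['T'],3).tolist())
print(robot.get_obs())
E
```

```text
scene 43.33305233482214 281.4775674066587 193.6448462723211 [[0.697, -0.542, 0.47, -0.528], [-0.717, -0.519, 0.465, -0.915], [-0.009, -0.661, -0.75, 1.576], [0.0, 0.0, 0.0, 1.0]]
side 55.37383225664784 281.73887997611394 209.75326132051845 [[-0.482, -0.441, 0.757, -0.497], [-0.876, 0.248, -0.413, 0.538], [-0.005, -0.863, -0.506, 0.699], [0.0, 0.0, 0.0, 1.0]]
wrist 65.70646984690485 277.8816038176432 215.46051246645195 [[1.0, 0.002, -0.001, 0.55], [0.001, -0.961, -0.277, 0.082], [-0.002, 0.277, -0.961, 0.384], [0.0, 0.0, 0.0, 1.0]]
{'time': 0.15, 'joint_positions': array([-1.03095251e-01,  8.77720958e-02,  1.37184462e+00, -3.22059201e-05,
        1.68359272e+00, -1.03082605e-01]), 'qvel': array([-0.00048587,  0.00023615, -0.00358888,  0.00073161, -0.00106545,
        0.00050377]), 'joint_torque': array([ 1.24418581e-03, -3.40636396e+01, -3.02795255e+01,  7.18983379e-02,
        3.04441026e-02, -1.11468453e-04]), 'tool_pos': array([5.49622728e-01, 2.61957041e-05, 2.18611907e-01]), 'ee_rot': array([-3.13998116e+00, -1.34529996e-04,  1.57077997e+00]), 'wrist_force': array([ 0.77831322,  0.34711975, -0.39924738]), 'wrist_torque': array([-0.00214331, -0.02317211,  0.02510539]), 'finger_force': 0.0, 'width': 0.09349754026453448}
```

View pics/scene0.png

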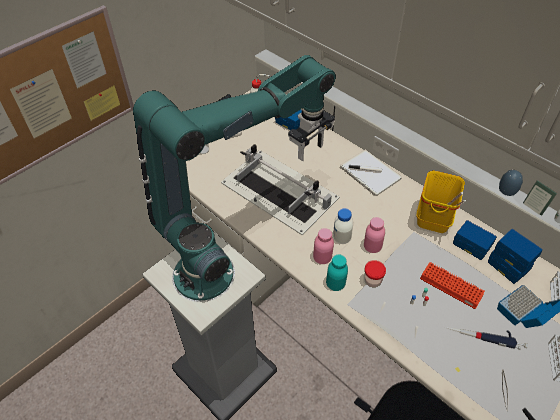

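View pics/wrist0.png

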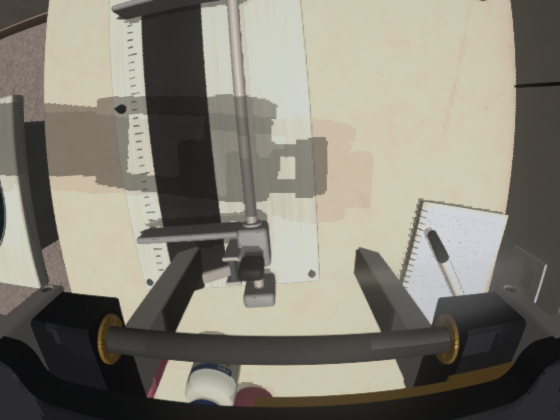

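View pics/side0.png

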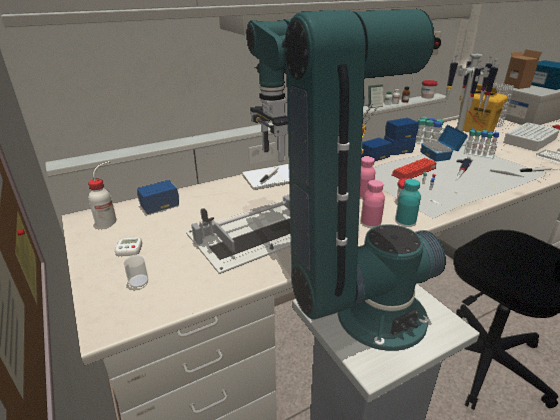

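Scene: white bottle with blue cap at (344,222); look-alikes: pink (324,246) and (376,235), turquoise (338,273), and a white wash bottle with red cap far left (256,85; side view 103,205). I take the white one with the blue cap, right of the platform, and check it in a crop. The wrist view shows the right collar and lever at about (250,250).

carry_out([
  [0, [30, 0, -20], 0],
  [0, [30, 0, -20], 0],
  [0, [30, 0, -20], 0],
  [0, [30, 0, -20], 0],
  [0, [0, 0, 0], 0],
  [0, [0, 0, 0], 0],
])

```text
time: 0.75
tool_pos: [0.55, 0.1202, 0.2993]
ee_rot: [3.141, 0.001, 1.572]
wrist_force: [-0.6, -0.0, -0.8]
width: 0.0938
finger_force: 0.0
```

```bash
python3 - <<'E'
from h import *
import pickle
c=robot.get_calibration('wrist'); im=robot.snapshot('wrist'); pickle.dump((c,im),open('w1.pkl','wb'))
s=cv2.imread('pics/scene0.png')
a=cv2.resize(s[195:300,290:400],None,fx=3,fy=3,interpolation=cv2.INTER_CUBIC)
out=np.zeros((420,800,3),np.uint8); out[:,:560]=im; out[:229,560:]=cv2.resize(a,(240,229)); cv2.imwrite('pics/w1.png',out); print(robot.get_obs()['tool_pos'])
hsv=cv2.cvtColor(s,cv2.COLOR_BGR2HSV); m=cv2.inRange(hsv,(105,120,60),(125,255,255)); m[:, :320]=0;m[:,370:]=0;m[:195]=0;m[250:]=0
u,v=cv2.findNonZero(m)[:,0].mean(0); cs=robot.get_calibration('scene'); print('cap',u,v,onz(cs,u,v,.132))
E
```

```text
[0.54979863 0.1194923  0.29846405]
cap 343.9632352941176 214.88235294117646 [ 0.45682045 -0.24730212  0.132     ]
```

View pics/w1.png

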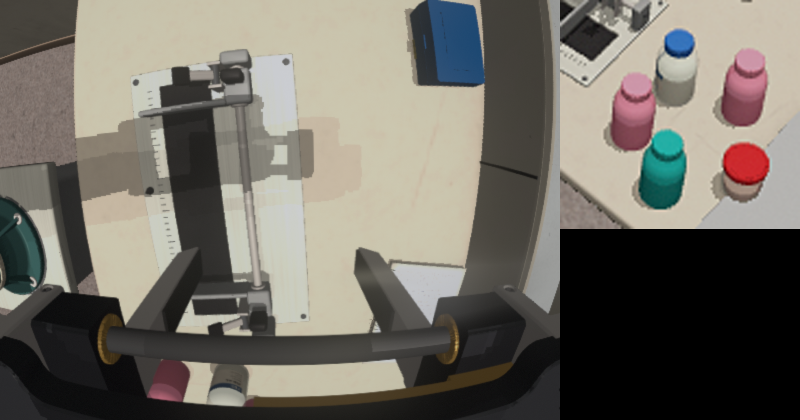

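The wrist view shows the whole platform: plate corners near (132,76), (292,54), (310,320), cone at about (150,190), left paddle nose at (140,114). The crop confirms the white bottle with blue cap, right of the platform.

```bash
python3 - <<'E'
from h import *
import pickle
c,im=pickle.load(open('w1.pkl','rb'))
g=cv2.cvtColor(im,cv2.COLOR_BGR2GRAY)
def blob(u,v,r=7,th=110):
    w=g[v-r:v+r+1,u-r:u+r+1].astype(float); k=np.clip(th-w,0,None); yy,xx=np.mgrid[-r:r+1,-r:r+1]
    return u+(k*xx).sum()/k.sum(), v+(k*yy).sum()/k.sum()
P={n:onz(c,*blob(*p,6),.008)[:2] for n,p in dict(TL=(136,82),TR=(286,62),BR=(304,317)).items()}
print(P)
ctr=(P['TL']+P['BR'])/2; ey=P['TR']-P['BR']; print(np.linalg.norm(ey),np.linalg.norm(P['TR']-P['TL']))
ex=P['TR']-P['TL']; a1=np.arctan2(ex[1],ex[0]); a2=np.arctan2(-ey[0],ey[1]); print('yaw',a1,a2)
a=(a1*.36+a2*.64)*1.; R=np.array([[np.cos(a),-np.sin(a)],[np.sin(a),np.cos(a)]])
o=ctr-R@[-.045,0]; print('origin',o,a)
toP=lambda p:R.T@(np.array(p)[:2]-o)*1000
k=blob(150,190,6,100); print('cone',k,toP(onz(c,*k,.018)))
for n,(u,v),z in (('nose',(140,114),.031),('face nose R',(140,117),.031)): print(n,toP(onz(c,u,v,z)))
pickle.dump((o,a),open('plat.pkl','wb'))
W=cv2.resize(im[40:210,110:310],None,fx=4,fy=4,interpolation=cv2.INTER_CUBIC)[:600]
cv2.imwrite('pics/w1z.png',W)
E
```

```text
{'TL': array([0.36360405, 0.25154604]), 'TR': array([0.55933642, 0.27718447]), 'BR': array([ 0.59110457, -0.09745238])}
0.37598136698974866 0.19740438130281804
yaw 0.130245638883506 0.08459482026995298
origin [0.52212485 0.08158541] 0.10102911497083206
cone (np.float64(149.4120879120879), np.float64(190.47056514913658)) [-147.93805682   42.88028985]
nose [-133.81656214  143.88835452]
face nose R [-134.60495457  140.29037589]
```

View pics/w1z.png

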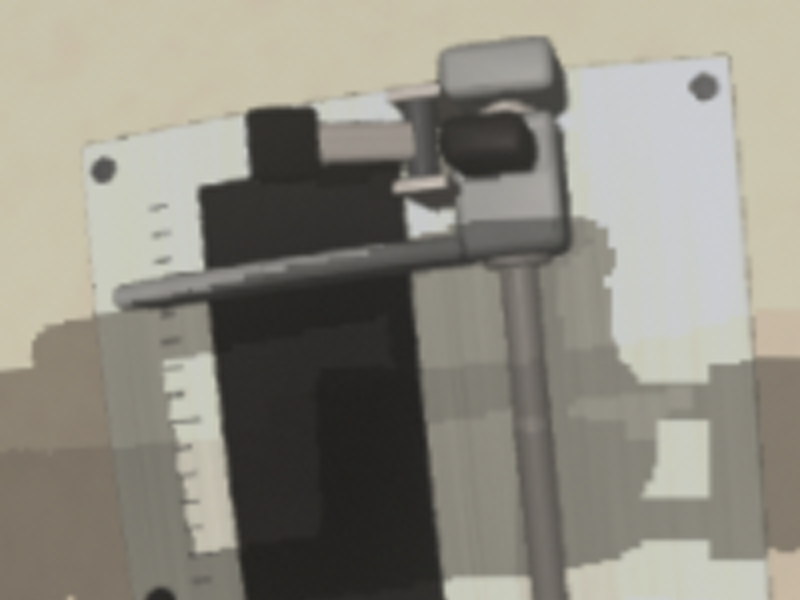

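```bash
python3 - <<'E'
from h import *
import pickle
c0=dict(robot.get_calibration('wrist')); c0['T']=np.array([[1.0,0.002,-0.001,0.55],[0.001,-0.961,-0.277,0.082],[-0.002,0.277,-0.961,0.384],[0,0,0,1]])
im0=cv2.imread('pics/wrist0.png'); c1,im1=pickle.load(open('w1.pkl','rb'))
print(np.round(c1['T'],4).tolist())
def blob(im,u,v,r=6,th=100):
    g=cv2.cvtColor(im,cv2.COLOR_BGR2GRAY)
    w=g[v-r:v+r+1,u-r:u+r+1].astype(float); k=np.clip(th-w,0,None); yy,xx=np.mgrid[-r:r+1,-r:r+1]
    return u+(k*xx).sum()/k.sum(), v+(k*yy).sum()/k.sum()
for n,p in dict(FR=(150,282),BR=(311,273)).items():
    b=blob(im0,*p); print(n,b,onz(c0,*b,.008,True)[:2])
for n,p in dict(TL=(136,82),TR=(286,62),BR=(304,317)).items():
    b=blob(im1,*p); print(n,b,onz(c1,*b,.008,True)[:2])
print('cone',onz(c0,*blob(im0,121,108),.018,True),onz(c1,*blob(im1,150,190),.018,True), 'handle top',onz(c1,232,75.5,.11,True),'nose',onz(c1,140,114.5,.031,True))
E
```

```text
[[1.0, 0.0024, 0.0011, 0.55], [0.0026, -0.9606, -0.2779, 0.2027], [0.0004, 0.2779, -0.9606, 0.4649], [0.0, 0.0, 0.0, 1.0]]
FR (np.float64(152.08710217755444), np.float64(284.00167504187607)) [ 0.37638148 -0.12498427]
BR (np.float64(nan), np.float64(nan)) [nan nan]
TL (np.float64(135.28571428571428), np.float64(82.10714285714286)) [0.34048581 0.27389788]
TR (np.float64(nan), np.float64(nan)) [nan nan]
BR (np.float64(302.88157894736844), np.float64(315.9868421052632)) [ 0.59267204 -0.10406284]
cone [0.36085197 0.10933861 0.018     ] [0.36047148 0.11135454 0.018     ] handle top [0.50057884 0.25673793 0.11      ] nose [0.35783074 0.22320553 0.031     ]<stdin>:9: RuntimeWarning: invalid value encountered in scalar divide
```

```bash
cat > plat.py <<'E'
from h import *
import pickle
c0=dict(robot.get_calibration('wrist')); c0['T']=np.array([[1.0,0.002,-0.001,0.55],[0.001,-0.961,-0.277,0.082],[-0.002,0.277,-0.961,0.384],[0,0,0,1]])
im0=cv2.imread('pics/wrist0.png'); c1,im1=pickle.load(open('w1.pkl','rb'))
def blob(im,u,v,r=5,off=25):
    g=cv2.cvtColor(im,cv2.COLOR_BGR2GRAY)
    w=g[v-r:v+r+1,u-r:u+r+1].astype(float); k=np.clip(w.min()+40-w,0,None); yy,xx=np.mgrid[-r:r+1,-r:r+1]
    return u+(k*xx).sum()/k.sum(), v+(k*yy).sum()/k.sum()
h=.188; w=.098
loc,wl=[],[]
for im,c,n,p,l in ((im0,c0,'FR',(150,282),(-w,-h)),(im0,c0,'BR',(311,273),(w,-h)),(im1,c1,'TL',(136,82),(-w,h)),(im1,c1,'TR',(286,62),(w,h)),(im1,c1,'BR',(304,317),(w,-h))):
    b=blob(im,*p); q=onz(c,*b,.008,True)[:2]; print(n,np.round(b,1),q); loc.append(l); wl.append(q)
L=np.array(loc); Wd=np.array(wl)
print(np.linalg.norm(Wd[3]-Wd[2]),np.linalg.norm(Wd[3]-Wd[4]),np.linalg.norm(Wd[0]-Wd[1]))
Lc=L-L.mean(0);Wc=Wd-Wd.mean(0)
s=np.array([np.linalg.norm(Wd[3]-Wd[2])/(2*w),np.linalg.norm(Wd[3]-Wd[4])/(2*h)]); L=L*s; Lc=L-L.mean(0)
a=np.arctan2((Lc[:,0]*Wc[:,1]-Lc[:,1]*Wc[:,0]).sum(),(Lc*Wc).sum()); R=np.array([[np.cos(a),-np.sin(a)],[np.sin(a),np.cos(a)]])
ctr=Wd.mean(0)-R@L.mean(0); o=ctr-R@[-.045,0]; print('res',np.round((Wd-ctr-L@R.T)*1000,1).tolist()); print('o',o,'yaw',a)
toP=lambda p:np.round(R.T@(np.array(p)[:2]-o)*1000,1)
print('cone',toP(onz(c0,*blob(im0,121,108),.018,True)),toP(onz(c1,*blob(im1,150,190),.018,True)))
print('Lhandle',toP(onz(c1,232,75.5,.11,True)),'nose',toP(onz(c1,140,114.5,.031,True)))
pickle.dump((o,a),open('plat.pkl','wb'))
E
python3 plat.py
```

```text
FR [150.6 282.8] [ 0.37445235 -0.1232356 ]
BR [311.2 273.4] [ 0.5926597  -0.10392379]
TL [135.3  82.1] [0.34055475 0.27393047]
TR [285.5  61.4] [0.56041999 0.29168557]
BR [302.9 315.9] [ 0.59267341 -0.10394367]
0.22058097846697375 0.39694178565258126 0.21906025640043703
res [[1.0, -0.9], [-0.6, 0.1], [0.0, 0.7], [0.1, 0.1], [-0.6, 0.1]]
o [0.51172308 0.08836261] yaw 0.0830252051339408
cone [-148.5   33.4] [-148.7   35.5]
Lhandle [  2.9 168.7] nose [-142.2  147.1]
```

carry_out([
  [0, [34.5, -13, 10], 0],
  [0, [34.5, -13, 10], 0],
  [0, [34.5, -13, 10], 0],
  [0, [34.5, -13, 10], 0],
  [0, [0, 0, 20], -8.5],
  [0, [0, 0, 20], -8.5],
  [0, [0, 0, 20], -8.5],
  [0, [0, 0, 20], -8.5],
])

```text
time: 1.6
tool_pos: [0.4975, 0.2563, 0.1769]
ee_rot: [-3.139, -0.0, 2.169]
wrist_force: [-0.2, -0.3, 0.2]
width: 0.0937
finger_force: 0.0
```

carry_out([
  [0, [0, 0, 0], -8.5],
  [0, [0, 0, 0], -8.5],
  [0, [0, 0, 0], -8.5],
  [0, [0, 0, 0], -8.5],
  [0, [0, 0, 0], -8.5],
  [0, [0, 0, 0], -8.5],
  [0, [0, 0, 0], -8.5],
  [0, [0, 0, 0], -1.8],
])

```text
time: 2.4
tool_pos: [0.4977, 0.2561, 0.1776]
ee_rot: [-3.14, -0.003, -3.048]
wrist_force: [-0.3, 0.0, -0.4]
width: 0.0938
finger_force: 0.0
```

```bash
cat >> h.py <<'E'
import pickle,os
if os.path.exists('plat.pkl'):
    O,A=pickle.load(open('plat.pkl','rb')); RP=np.array([[np.cos(A),-np.sin(A)],[np.sin(A),np.cos(A)]])
    toP=lambda p:np.round(RP.T@(np.array(p)[:2]-O)*1000,1)
    toW=lambda x,y:O+RP@(np.array([x,y])/1000)
def todo(target_xy,z=None,yaw=None):
    "remaining shift in tool axes, mm, and twist"
    s=robot.get_obs(); p=s['tool_pos']; y=s['ee_rot'][2]; d=np.array(target_xy)-p[:2]
    tx=np.array([np.cos(y),np.sin(y)]); ty=np.array([np.sin(y),-np.cos(y)])
    print('todo',np.round([d@tx*1000,d@ty*1000, 0 if z is None else (p[2]-z)*1000],1),'twist',None if yaw is None else round(np.degrees((y-yaw+np.pi)%(2*np.pi)-np.pi),2),'tcpP',toP(p),p[2],'wf',np.round(s['wrist_force'],1),'w',s['width'])
E
python3 - <<'E'
from h import *
todo(toW(0,171),.09,A+np.pi)
cs=robot.get_calibration('scene')
for n,u,v,z in (('pink1',324,234,.135),('pink2',376.7,222.5,.135),('teal',338.6,260,.135),('cup',375.8,270,.076),('bottle',344,214.9,.132)): print(n,np.round(onz(cs,u,v,z),3))
im=robot.snapshot('wrist'); cv2.imwrite('pics/w2.png',im); pickle.dump((robot.get_calibration('wrist'),im),open('w2.pkl','wb'))
E
```

```text
todo [-0.1  2.7 87.6] twist 0.6 tcpP [-1.000e-01  1.683e+02] 0.17763899203922257 wf [-0.3  0.  -0.4] w 0.09381866652723941
pink1 [ 0.343 -0.253  0.135]
pink2 [ 0.507 -0.352  0.135]
teal [ 0.296 -0.358  0.135]
cup [ 0.385 -0.45   0.076]
bottle [ 0.457 -0.247  0.132]
```

View pics/w2.png

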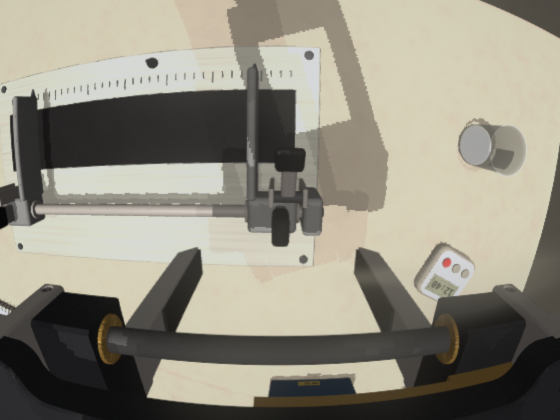

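The view shows the left handle (281,226) between the fingers, nose at (254,66), cone at (152,62).

carry_out([
  [0, [0, 2.5, 20], 0.6],
  [0, [0, 0, 20], 0],
  [0, [0, 0, 20], 0],
  [0, [0, 0, 17], 0],
  [0, [0, 0, 10], 0],
  [0, [0, 0, 0], 0],
])

```text
time: 3.05
tool_pos: [0.4965, 0.259, 0.0899]
ee_rot: [-3.14, -0.005, -3.061]
wrist_force: [0.2, 0.8, 0.3]
width: 0.0938
finger_force: 0.0
```

carry_out([
  [255, [0, 0, 0], 0],
  [255, [0, 0, 0], 0],
  [255, [0, 0, 0], 0],
  [255, [0, 0, 0], 0],
  [255, [0, 0, 0], 0],
  [255, [0, 0, 0], 0],
])

```text
time: 3.65
tool_pos: [0.4979, 0.2606, 0.0927]
ee_rot: [3.142, 0.0, -3.059]
wrist_force: [0.8, -0.6, -0.9]
width: 0.0493
finger_force: 0.0
```

carry_out([
  [255, [0, 0, 0], 0],
  [255, [0, 0, 0], 0],
  [255, [0, 0, 0], 0],
  [255, [0, 0, 0], 0],
  [255, [0, 0, 0], 0],
  [255, [0, 0, 0], 0],
])

```text
time: 4.25
tool_pos: [0.498, 0.258, 0.0924]
ee_rot: [-3.137, -0.001, -3.061]
wrist_force: [-0.1, -6.7, 1.4]
width: 0.0139
finger_force: 30.0
```

```bash
python3 - <<'E'
from h import *
todo(toW(0,34.5+26),.09,A+np.pi)
E
```

```text
todo [   0.2 -109.7    2.4] twist -0.12 tcpP [  0.4 170.2] 0.09238479115756086 wf [-0.1 -6.7  1.4] w 0.013862023654267504
```

carry_out([
  [255, [0, -12, 0], 0],
  [255, [0, -15, 0], 0],
  [255, [0, -15, 0], 0],
  [255, [0, -15, 0], 0],
  [255, [0, -15, 0], 0],
  [255, [0, -15, 0], 0],
  [255, [0, -12, 0], 0],
  [255, [0, -5, 0], 0],
])

```text
time: 5.05
tool_pos: [0.506, 0.1575, 0.0924]
ee_rot: [3.138, -0.0, -3.06]
wrist_force: [-1.1, 5.5, -0.6]
width: 0.0139
finger_force: 30.0
```

carry_out([
  [255, [0, 0, 0], 0],
  [255, [0, 0, 0], 0],
])

```text
time: 5.25
tool_pos: [0.5061, 0.157, 0.0924]
ee_rot: [3.141, -0.0, -3.06]
wrist_force: [-1.0, 2.1, -0.8]
width: 0.0136
finger_force: 30.0
```

```bash
python3 - <<'E'
from h import *
todo(toW(0,34.5+26),.09,A+np.pi)
c=robot.get_calibration('wrist'); im=robot.snapshot('wrist'); pickle.dump((c,im),open('w3.pkl','wb'))
print('proj nose/cone guesses',proj(c,[*toW(-140,38),.031],True),proj(c,[*toW(-152,34.5),.028],True))
im2=np.hstack([im[0:150,170:370]]); cv2.imwrite('pics/w3.png',cv2.resize(im2,None,fx=4,fy=4,interpolation=cv2.INTER_CUBIC))
E
```

```text
todo [ 0.  -8.3  2.4] twist -0.06 tcpP [ 0.1 68.8] 0.09242649106770728 wf [-1.   2.1 -0.8] w 0.013593308087452287
proj nose/cone guesses (np.float64(231.23586462341405), np.float64(42.087455061516295)) (np.float64(227.132593686703), np.float64(27.736333734673906))
```

View pics/w3.png

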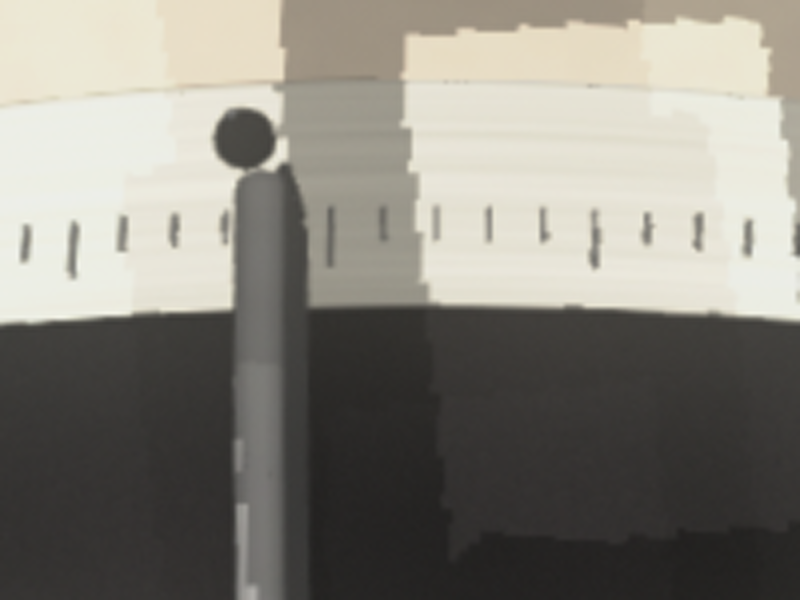

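```bash
python3 - <<'E'
from h import *
c,im=pickle.load(open('w3.pkl','rb'))
g=cv2.cvtColor(im,cv2.COLOR_BGR2GRAY).astype(int)
print('cone',[toP(onz(c,231.2,34.5,z,True)) for z in (.008,.012,.018)])
print(g[60,222:252].tolist(), g[48,222:252].tolist())
# paddle top edges from crop px: row 250 -> 236..282 ; row 400 -> 236..278
for r,a,b in ((200,236,281),(250,236,282),(320,236,281),(450,236,279)):
    v=r/4-.4; ua,ub=170+a/4-.4,170+b/4-.4
    print(toP(onz(c,ua,v,.065,True)),toP(onz(c,ub,v,.065,True)))
E
```

```text
cone [array([-152.3,   34.6]), array([-151.2,   35.2]), array([-149.5,   36.1])]
[228, 228, 225, 192, 150, 205, 148, 106, 104, 109, 113, 115, 117, 118, 116, 113, 110, 105, 93, 80, 74, 72, 73, 72, 83, 141, 151, 151, 150, 135] [232, 232, 232, 232, 231, 227, 181, 113, 107, 111, 115, 118, 119, 119, 118, 115, 112, 107, 97, 83, 77, 75, 90, 136, 153, 155, 154, 154, 154, 154]
[-126.4   41.3] [-126.1   48. ]
[-118.6   41.3] [-118.3   48.2]
[-107.8   41.4] [-107.6   48. ]
[-88.2  41.3] [-88.1  47.7]
```

```bash
python3 - <<'E'
from h import *
c,im=pickle.load(open('w3.pkl','rb'))
print('nose',toP(onz(c,170+286/4-.4,168/4-.4,.031,True)),'cam',toP(np.array(c['T'])[:3,3]))
print([np.round(proj(c,[*toW(*p[:2]),p[2]],True),1) for p in ((-140,44.6,.031),(-140,43,.031),(-132,44.6,.065),(-132,43,.065),(-132,43-4,.065),(-132,43+4,.065),(-132,43+4,.025))])
cv2.imwrite('pics/w3n.png',cv2.resize(im[22:72,210:265],None,fx=12,fy=12,interpolation=cv2.INTER_NEAREST))
E
```

```text
nose [-140.    44.9] cam [-80.7  70.2]
[array([240.7,  41.7]), array([238.4,  41.8]), array([234.2,  40.6]), array([231.6,  40.7]), array([224.9,  41. ]), array([238.3,  40.4]), array([244.9,  54.1])]
```

carry_out([
  [255, [0, -5, 0], 0],
  [255, [0, -4, 0], 0],
  [255, [0, 0, 0], 0],
  [255, [0, 0, 0], 0],
])

```text
time: 5.7
tool_pos: [0.5067, 0.1486, 0.0924]
ee_rot: [3.14, -0.0, -3.059]
wrist_force: [-1.6, 4.2, -0.0]
width: 0.0138
finger_force: 30.0
```

```bash
python3 - <<'E'
from h import *
todo(toW(0,34.5+26),.09,A+np.pi)
c=robot.get_calibration('wrist'); im=robot.snapshot('wrist'); pickle.dump((c,im),open('w4.pkl','wb'))
a,b=pickle.load(open('w3.pkl','rb'))
f=lambda i:cv2.resize(i[18:78,210:270],None,fx=6.6,fy=6.6,interpolation=cv2.INTER_CUBIC)
cv2.imwrite('pics/w4.png',np.hstack([f(b),f(im)]))
E
```

```text
todo [0.  0.1 2.4] twist -0.03 tcpP [ 0.  60.4] 0.09241964737678353 wf [-1.6  4.2 -0. ] w 0.013765052958147117
```

View pics/w4.png

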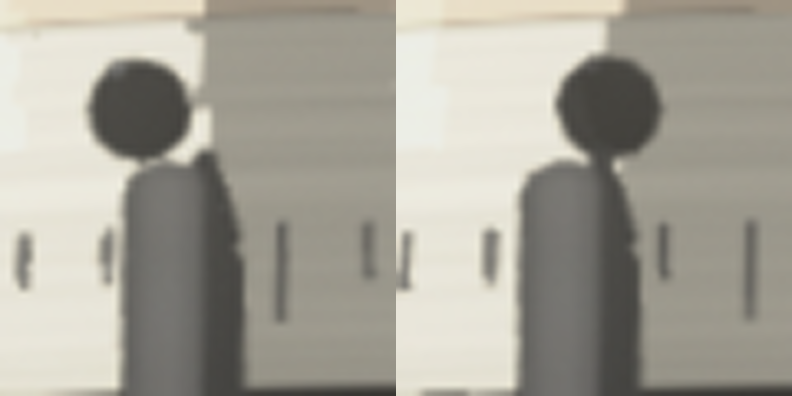

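Right half: nose tip at crop (600,155), cone centre at (609,105); almost aligned, computing the parallax.

```bash
python3 - <<'E'
from h import *
c,im=pickle.load(open('w4.pkl','rb'))
f=lambda x,y:(210+(x-396)/6.6-.42,18+y/6.6-.42)
print('cone foot',toP(onz(c,*f(609,105),.008,True)),'nose',[toP(onz(c,*f(x,157),.031,True)) for x in (598,602,606)])
# dark blob of cone
g=cv2.cvtColor(im,cv2.COLOR_BGR2GRAY)[26:41,230:254]; m=cv2.inRange(g,0,90); 
p=cv2.findNonZero(m)[:,0]; (x,y),r=cv2.minEnclosingCircle(p); print(230+x,26+y,r,toP(onz(c,230+x,26+y,.008,True)))
for z,o in ((.065,(523,602)),): 
  for r in (220,260,300): print([toP(onz(c,*f(x,r),z,True)) for x in o])
E
```

```text
cone foot [-152.8   34.5] nose [array([-140.3,   35.9]), array([-140.2,   36.3]), array([-140.2,   36.7])]
241.98031520843506 33.964566707611084 7.251605033874512 [-152.4   34.6]
[array([-125.6,   33. ]), array([-125.3,   40.1])]
[array([-121.8,   33. ]), array([-121.5,   40.1])]
[array([-118. ,   33.1]), array([-117.7,   40.2])]
```

carry_out([
  [255, [0, -1.7, 0], 0],
  [255, [0, 0, 0], 0],
  [255, [0, 0, 0], 0],
  [0, [0, 0, 0], 0],
  [0, [0, 0, 0], 0],
  [0, [0, 0, 0], 0],
])

```text
time: 6.35
tool_pos: [0.5075, 0.1455, 0.0926]
ee_rot: [-3.14, 0.001, -3.06]
wrist_force: [-0.1, 0.9, -0.1]
width: 0.0345
finger_force: 0.0
```

```bash
python3 - <<'E'
from h import *
todo(toW(0,34.5+26),.09,A+np.pi)
c=robot.get_calibration('wrist'); im=robot.snapshot('wrist'); pickle.dump((c,im),open('w5.pkl','wb'))
f=lambda i:cv2.resize(i[18:78,210:270],None,fx=9,fy=9,interpolation=cv2.INTER_CUBIC)
cv2.imwrite('pics/w5.png',f(im))
g=cv2.cvtColor(im,cv2.COLOR_BGR2GRAY)[24:40,230:254]; p=cv2.findNonZero(cv2.inRange(g,0,90))[:,0]; (x,y),r=cv2.minEnclosingCircle(p); print(230+x,24+y,r,toP(onz(c,230+x,24+y,.008,True)))
G=cv2.cvtColor(im,cv2.COLOR_BGR2GRAY)
for v in (48,52,56):
    print(v,G[v,222:256].tolist())
E
```

```text
todo [0.6 3.2 2.6] twist -0.07 tcpP [ 0.6 57.3] 0.09262564825335534 wf [-0.1  0.9 -0.1] w 0.03453419505969896
246.36956596374512 32.93478298187256 7.0688276290893555 [-152.5   34.7]
48 [231, 231, 230, 230, 230, 230, 230, 228, 202, 136, 107, 108, 113, 117, 119, 119, 119, 117, 115, 111, 106, 91, 78, 75, 81, 117, 147, 152, 152, 152, 152, 152, 152, 152]
52 [228, 228, 227, 227, 224, 202, 153, 194, 197, 129, 105, 108, 112, 116, 117, 118, 119, 116, 112, 109, 104, 90, 78, 75, 75, 74, 100, 141, 151, 151, 150, 138, 105, 124]
56 [225, 225, 226, 223, 198, 147, 135, 211, 219, 116, 102, 107, 110, 114, 116, 117, 118, 115, 112, 108, 103, 88, 77, 75, 74, 73, 86, 132, 151, 152, 151, 138, 108, 127]
```

View pics/w5.png

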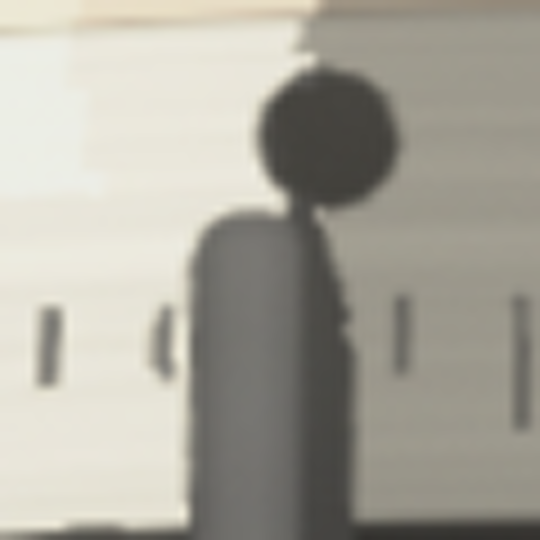

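```bash
python3 - <<'E'
from h import *
c,im=pickle.load(open('w5.pkl','rb'))
f=lambda x,y:(210+x/9-.45,18+y/9-.45)
print([toP(onz(c,*f(x,y),.031,True)) for x,y in ((298,210),(305,208))],[toP(onz(c,*f(x,300),.065,True)) for x in (192,302)], toP(onz(c,*f(328,138),.008,True)))
E
```

```text
[array([-140. ,   34.4]), array([-140.1,   35. ])] [array([-125.1,   31.1]), array([-124.7,   38.4])] [-152.6   34.4]
```

Pointer and cone agree to within about 0.3 mm. Now the left lever.

carry_out([
  [0, [0, 0, -5], 0],
  [0, [0, 0, -25], 0],
  [0, [0, 0, -30], 0],
  [255, [22, 4, 0], 0],
  [255, [22, 3.5, 0], 0],
  [255, [20, 0, 0], 0],
  [255, [0, 0, 0], 0],
  [255, [0, 0, 0], 0],
])

```text
time: 7.2
tool_pos: [0.4433, 0.1483, 0.1531]
ee_rot: [-3.142, 0.002, -3.06]
wrist_force: [0.0, 0.8, -0.2]
width: 0.0294
finger_force: 0.0
```

carry_out([
  [255, [0, 0, 0], 0],
  [255, [0, 0, 0], 0],
  [255, [0, 0, 0], 0],
  [255, [0, 0, 0], 0],
  [255, [0, 0, 0], 0],
  [255, [0, 0, 0], 0],
])

```text
time: 7.8
tool_pos: [0.4429, 0.1484, 0.1524]
ee_rot: [-3.142, -0.0, -3.06]
wrist_force: [-0.2, 0.3, 0.6]
width: 0.0003
finger_force: 0.0
```

```bash
python3 - <<'E'
from h import *
todo(toW(-65,64.7),.097,A+np.pi)
E
```

```text
todo [ 1.3 -0.8 55.4] twist -0.06 tcpP [-63.6  65.5] 0.1524130656542911 wf [-0.2  0.3  0.6] w 0.00028822390924028614
```

carry_out([
  [255, [0, -1, 15], 0],
  [255, [0, 0, 12], 0],
  [255, [0, 0, 8], 0],
  [255, [0, 0, 8], 0],
  [255, [0, 0, 7], 0],
  [255, [1, 0, 5], 0],
  [255, [0, 0, 0], 0],
])

```text
time: 8.5
tool_pos: [0.4422, 0.1473, 0.0971]
ee_rot: [-3.142, 0.001, -3.06]
wrist_force: [0.7, -0.1, -0.0]
width: 0.0003
finger_force: 0.0
```

carry_out([
  [255, [0, 0, 1], 0],
  [255, [0, 0, 0], 0],
])

```text
time: 8.7
tool_pos: [0.4421, 0.1473, 0.0967]
ee_rot: [-3.142, 0.001, -3.06]
wrist_force: [0.0, 0.5, 1.0]
width: 0.0003
finger_force: 0.4
```

carry_out([
  [255, [0, 0, 1], 0],
  [255, [0, 0, 0], 0],
])

```text
time: 8.9
tool_pos: [0.4421, 0.1473, 0.0965]
ee_rot: [-3.142, 0.001, -3.06]
wrist_force: [-1.1, -0.6, 5.3]
width: 0.001
finger_force: 2.4
```

carry_out([
  [255, [0, 0, 1], 0],
  [255, [0, 0, 0], 0],
])

```text
time: 9.1
tool_pos: [0.4422, 0.1474, 0.0963]
ee_rot: [3.142, 0.001, -3.06]
wrist_force: [-2.9, -1.2, 8.4]
width: 0.0004
finger_force: 4.3
```

```bash
python3 - <<'E'
from h import *
todo(toW(-65,64.7),.097,A+np.pi)
E
```

```text
todo [ 0.6  0.1 -0.7] twist -0.05 tcpP [-64.4  64.6] 0.09629285158056618 wf [-2.9 -1.2  8.4] w 0.00038765981907461217
```

carry_out([
  [255, [0, 0, -20], 0],
  [255, [0, 0, -40], 0],
  [0, [0, 0, -40], 0],
  [0, [1, -30, -10], 0],
  [0, [2, -40, 0], 0],
  [0, [2, -40, 0], 0],
  [0, [2, -40, 0], 0],
  [0, [2, -40, 0], 0],
])

```text
time: 9.9
tool_pos: [0.4483, -0.0442, 0.2044]
ee_rot: [-3.142, 0.001, -3.059]
wrist_force: [0.9, -0.7, 0.1]
width: 0.0451
finger_force: 0.0
```

carry_out([
  [0, [2, -40, 0], 0],
  [0, [2, -40, 0], 0],
  [0, [2, -40, 0], 0],
  [0, [2, -40, 0], 0],
  [0, [0, -30, 0], 0],
  [0, [0, -14, 0], 8.5],
  [0, [0, 0, 0], 8.5],
  [0, [0, 0, 0], 8.5],
])

```text
time: 10.7
tool_pos: [0.457, -0.2475, 0.2039]
ee_rot: [3.141, -0.001, 2.771]
wrist_force: [0.3, 0.1, -0.8]
width: 0.0937
finger_force: 0.0
```

carry_out([
  [0, [0, 0, 0], 8.5],
  [0, [0, 0, 0], 8.5],
  [0, [0, 0, 0], 8.5],
  [0, [0, 0, 0], 8.5],
  [0, [0, 0, 0], 8.5],
  [0, [0, 0, 0], 8.5],
  [0, [0, 0, 0], 8.5],
  [0, [0, 0, 0], 5],
])

```text
time: 11.5
tool_pos: [0.4572, -0.2467, 0.2041]
ee_rot: [-3.141, -0.0, 1.648]
wrist_force: [0.7, -0.0, -0.8]
width: 0.0942
finger_force: 0.0
```

```bash
python3 - <<'E'
from h import *
todo([.457,-.247],.08,A+np.pi/2)
c=robot.get_calibration('wrist'); im=robot.snapshot('wrist'); cv2.imwrite('pics/w6.png',im); pickle.dump((c,im),open('w6.pkl','wb'))
hsv=cv2.cvtColor(im,cv2.COLOR_BGR2HSV); m=cv2.inRange(hsv,(105,120,50),(125,255,255))
n,l,s,ce=cv2.connectedComponentsWithStats(m)
for i in range(1,n):
    if s[i,4]>150: print(s[i],ce[i],onz(c,*ce[i],.14,True))
print(proj(c,[.457,-.247,.14],True))
E
```

```text
todo [ -0.3  -0.2 124.1] twist -0.32 tcpP [ -82.2 -329.4] 0.20409830253825062 wf [ 0.7 -0.  -0.8] w 0.09421744238303599
[ 253  200   60   60 2817] [282.50159744 230.13738019] [ 0.46058245 -0.24178659  0.14      ]
(np.float64(277.16639731664293), np.float64(236.34002962248888))
```

View pics/w6.png

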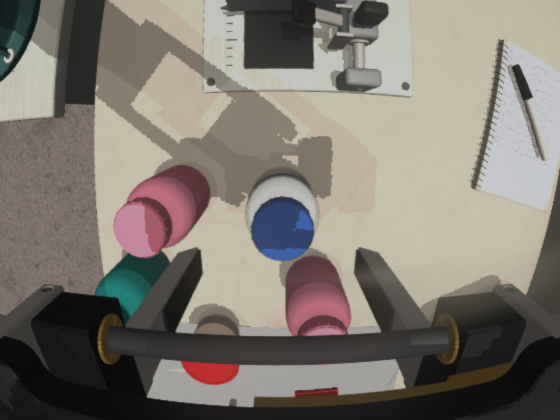

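The white bottle with the blue cap (283,230) is centred between the fingers; pink ones at (150,215) and (318,300) clear.

carry_out([
  [0, [5, 2, 15], -0.3],
  [0, [0, 0, 25], 0],
  [0, [0, 0, 25], 0],
  [0, [0, 0, 25], 0],
  [0, [0, 0, 20], 0],
  [0, [0, 0, 14], 0],
  [0, [0, 0, 0], 0],
  [255, [0, 0, 0], 0],
])

```text
time: 12.35
tool_pos: [0.4589, -0.2415, 0.0805]
ee_rot: [3.142, -0.0, 1.659]
wrist_force: [-1.2, 0.1, 0.1]
width: 0.0889
finger_force: 0.0
```

carry_out([
  [255, [0, 0, 0], 0],
  [255, [0, 0, 0], 0],
  [255, [0, 0, 0], 0],
  [255, [0, 0, 0], 0],
  [255, [0, 0, 0], 0],
])

```text
time: 12.85
tool_pos: [0.4596, -0.242, 0.0817]
ee_rot: [3.139, 0.001, 1.658]
wrist_force: [1.3, -0.3, 4.5]
width: 0.066
finger_force: 30.0
```

carry_out([
  [255, [0, 0, 0], 0],
  [255, [0, 0, -3], 0],
  [255, [0, 0, -10], 0],
  [255, [0, 0, -10], 0],
  [255, [0, 0, 0], 0],
])

```text
time: 13.35
tool_pos: [0.4596, -0.2422, 0.1052]
ee_rot: [3.139, 0.002, 1.658]
wrist_force: [0.5, 0.5, -2.1]
width: 0.0659
finger_force: 30.0
```

```bash
python3 - <<'E'
from h import *
todo(toW(-80,-8),.092,A+np.pi/2)
c=robot.get_calibration('wrist'); im=robot.snapshot('wrist'); cv2.imwrite('pics/w7.png',im)
z=robot.get_obs()['tool_pos'][2]-.0817+.14
hsv=cv2.cvtColor(im,cv2.COLOR_BGR2HSV); m=cv2.inRange(hsv,(105,120,50),(125,255,255))
n,l,s,ce=cv2.connectedComponentsWithStats(m)
for i in range(1,n):
    if s[i,4]>150: print(s[i],ce[i],onz(c,*ce[i],z,True))
s=robot.snapshot('scene'); cv2.imwrite('pics/s7.png',s)
cv2.imwrite('pics/v7.png',np.hstack([im[150:400,150:450],cv2.resize(s[150:275,270:400],None,fx=2,fy=2)]))
E
```

```text
todo [317.1   0.7  13.2] twist 0.24 tcpP [ -79.4 -325.1] 0.1052089752670823 wf [ 0.5  0.5 -2.1] w 0.06585035533703537
[ 221  288  113   48 4371] [276.42759094 314.85106383] [ 0.45832562 -0.23164251  0.16280805]
[238 365  78  14 761] [277.00788436 370.31011827] [ 0.46119852 -0.26186003  0.16280805]
```

View pics/v7.png

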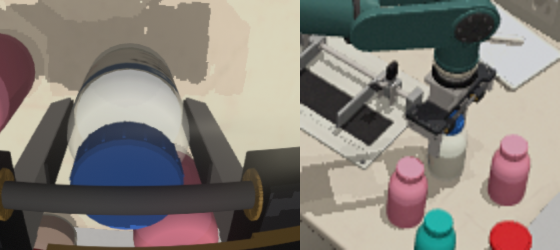

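carry_out([
  [255, [0, 0, -25], 0],
  [255, [0, 0, -35], 0],
  [255, [0, 0, -35], 0],
  [255, [20, 0, -15], 0],
  [255, [30, 0, 0], 0],
  [255, [35, 0, 0], 0],
  [255, [35, 0, 0], 0],
  [255, [35, 0, 0], 0],
])

```text
time: 14.25
tool_pos: [0.4447, -0.0859, 0.213]
ee_rot: [-3.141, -0.0, 1.657]
wrist_force: [0.2, -0.6, -3.1]
width: 0.0657
finger_force: 30.0
```

carry_out([
  [255, [35, 0, 0], 0],
  [255, [35, 0, 0], 0],
  [255, [35, 0, 0], 0],
  [255, [30, 0, 0], 0],
  [255, [18, 0, 0], 0.2],
  [255, [7, 0, 0], 0],
  [255, [0, 0, 0], 0],
  [255, [0, 0, 0], 0],
])

```text
time: 15.05
tool_pos: [0.4314, 0.0715, 0.2132]
ee_rot: [-3.141, 0.001, 1.654]
wrist_force: [0.1, 1.0, -2.6]
width: 0.066
finger_force: 30.0
```

```bash
python3 - <<'E'
from h import *
todo(toW(-81.5,-10),.0917,A+np.pi/2)
E
```

```text
todo [ 1.000e-01 -0.000e+00  1.215e+02] twist 0.01 tcpP [-81.5 -10.1] 0.2132355098090189 wf [ 0.1  1.  -2.6] w 0.06602228829236131
```

carry_out([
  [255, [-4, 0, 20], 0],
  [255, [0, 0, 30], 0],
  [255, [0, 0, 30], 0],
  [255, [0, 0, 22], 0],
  [255, [0, 0, 10], 0],
  [255, [0, 0, 5], 0],
  [255, [0, 0, 0], 0],
])

```text
time: 15.75
tool_pos: [0.432, 0.0677, 0.0967]
ee_rot: [3.141, 0.0, 1.654]
wrist_force: [0.2, 0.4, -3.2]
width: 0.0661
finger_force: 30.0
```

carry_out([
  [255, [0, 0, 3], 0],
  [255, [0, 0, 1], 0],
  [255, [0, 0, 0], 0],
])

```text
time: 16.05
tool_pos: [0.4322, 0.0682, 0.0931]
ee_rot: [3.14, 0.0, 1.655]
wrist_force: [-0.1, 0.4, -2.8]
width: 0.0658
finger_force: 30.0
```

carry_out([
  [255, [0, 0, 1], 0],
  [255, [0, 0, 0.5], 0],
  [255, [0, 0, 0], 0],
])

```text
time: 16.35
tool_pos: [0.432, 0.0684, 0.0916]
ee_rot: [3.141, -0.0, 1.655]
wrist_force: [-0.3, 0.5, -0.3]
width: 0.0659
finger_force: 30.0
```

carry_out([
  [255, [0, 0, 0.7], 0],
  [255, [0, 0, 0], 0],
])

```text
time: 16.55
tool_pos: [0.4321, 0.0684, 0.0916]
ee_rot: [3.14, -0.0, 1.655]
wrist_force: [-2.9, 0.7, 4.6]
width: 0.0659
finger_force: 30.0
```

carry_out([
  [0, [0, 0, -0.5], 0],
  [0, [0, 0, 0], 0],
  [0, [0, 0, 0], 0],
  [0, [0, 0, 0], 0],
  [0, [0, 0, 0], 0],
  [0, [0, 0, 0], 0],
  [0, [0, 0, -10], 0],
  [0, [0, 0, -25], 0],
])

```text
time: 17.35
tool_pos: [0.43, 0.0682, 0.1244]
ee_rot: [-3.136, -0.0, 1.655]
wrist_force: [0.4, 0.3, 0.6]
width: 0.094
finger_force: 0.0
```

carry_out([
  [0, [0, 0, -35], 0],
  [0, [0, 0, -35], 0],
  [0, [0, 0, -30], 0],
  [0, [-30, 0, -15], 0],
  [0, [-20, 0, 0], 0],
  [0, [0, 0, 0], 0],
])

```text
time: 17.95
tool_pos: [0.4365, 0.0168, 0.2424]
ee_rot: [3.139, 0.001, 1.652]
wrist_force: [0.3, 0.7, 0.7]
width: 0.0942
finger_force: 0.0
```

```bash
python3 - <<'E'
from h import *
todo(toW(-1,-171),.092,A+np.pi)
c=robot.get_calibration('wrist'); im=robot.snapshot('wrist'); cv2.imwrite('pics/w8.png',im); pickle.dump((c,im),open('w8.pkl','wb'))
E
```

```text
todo [-105.7   80.2  150.4] twist -90.13 tcpP [-80.9 -65.1] 0.24237941990294215 wf [0.3 0.7 0.7] w 0.09419772085657656
```

View pics/w8.png

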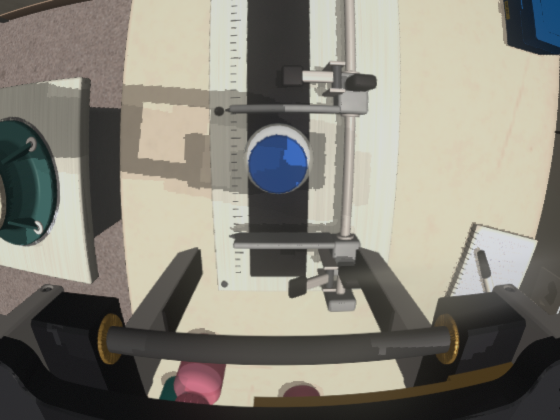

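The bottle stands upright on the strip (cap at (278,163)), left paddle nose still at the cone (219,110). I have now viewed 12 pictures, more than the 10 allowed; from here on I use numbers only.

```bash
python3 - <<'E'
from h import *
c,im=pickle.load(open('w8.pkl','rb'))
hsv=cv2.cvtColor(im,cv2.COLOR_BGR2HSV); m=cv2.inRange(hsv,(105,120,50),(125,255,255)); m[250:]=0; m[:,400:]=0
p=max(cv2.findContours(m,0,2)[0],key=cv2.contourArea); (x,y),r=cv2.minEnclosingCircle(p)
print((x,y,r),'cap top P',toP(onz(c,x,y,.15,True)))
g=cv2.cvtColor(im,cv2.COLOR_BGR2GRAY).astype(int)
for v in (125,205,225):
    d=np.diff(cv2.GaussianBlur(g[v:v+1].astype(np.float32),(5,1),0)[0])
    a=235+np.argmin(d[235:262]); b=295+np.argmax(d[295:325]); print(v,a,b,toP(onz(c,a+.5,v,.01,True)),toP(onz(c,b+.5,v,.01,True)))
col=260
print('paddle rows at u=255',g[95:120,300].tolist(), g[228:256,255].tolist())
E
```

```text
(277.55047607421875, 163.57980346679688, 28.991641998291016) cap top P [-80.5 -14.3]
125 246 309 [-117.9   16.3] [-41.5  16.2]
205 247 307 [-118.4  -84. ] [-42.4 -84.2]
225 248 307 [-117.8 -110.6] [ -41.8 -110.8]
paddle rows at u=255 [51, 51, 52, 52, 52, 52, 51, 48, 48, 74, 117, 143, 154, 155, 146, 129, 103, 63, 53, 52, 52, 52, 52, 50, 50] [50, 49, 49, 50, 58, 66, 67, 68, 69, 68, 69, 70, 71, 71, 84, 123, 153, 167, 163, 150, 122, 69, 59, 60, 61, 60, 60, 60]
```

carry_out([
  [0, [-27, 20, 10], 0],
  [0, [-27, 20, 10], 0],
  [0, [-27, 20, 10], 0],
  [0, [-27, 20, 10], 0],
  [0, [0, 0, 10], -8.2],
  [0, [0, 0, 10], -8.2],
  [0, [0, 0, 0], -8.2],
  [0, [0, 0, 0], -8.2],
])

```text
time: 18.8
tool_pos: [0.5242, -0.0813, 0.1797]
ee_rot: [-3.141, -0.002, 2.234]
wrist_force: [0.5, -0.5, -0.2]
width: 0.0939
finger_force: 0.0
```

carry_out([
  [0, [0, 0, 0], -8.2],
  [0, [0, 0, 0], -8.2],
  [0, [0, 0, 0], -8.2],
  [0, [0, 0, 0], -8.2],
  [0, [0, 0, 0], -8.2],
  [0, [0, 0, 0], -8.2],
  [0, [0, 0, 0], -8.1],
  [0, [0, 0, 0], 0],
])

```text
time: 19.6
tool_pos: [0.5245, -0.0814, 0.1805]
ee_rot: [3.141, -0.001, -3.055]
wrist_force: [0.4, -0.3, 0.3]
width: 0.0943
finger_force: 0.0
```

```bash
python3 - <<'E'
from h import *
todo(toW(-1,-172.5),.092,A+np.pi)
E
```

```text
todo [-0.3 -2.3 88.5] twist 0.19 tcpP [  -1.3 -170.2] 0.18046718059490777 wf [ 0.4 -0.3  0.3] w 0.09426423401953896
```

carry_out([
  [0, [0, -2, 20], 0.2],
  [0, [0, 0, 25], 0],
  [0, [0, 0, 25], 0],
  [0, [0, 0, 18], 0],
  [255, [0, 0, 0], 0],
  [255, [0, 0, 0], 0],
  [255, [0, 0, 0], 0],
  [255, [0, 0, 0], 0],
])

```text
time: 20.4
tool_pos: [0.5258, -0.0832, 0.0943]
ee_rot: [3.139, 0.003, -3.06]
wrist_force: [-0.7, 6.4, 2.1]
width: 0.0655
finger_force: 3.0
```

carry_out([
  [255, [0, 0, 0], 0],
  [255, [0, 0, 0], 0],
  [255, [0, 0, 0], 0],
  [255, [0, 0, 0], 0],
  [255, [0, 0, 0], 0],
  [255, [0, 0, 0], 0],
  [255, [0, 0, 0], 0],
  [255, [0, 0, 0], 0],
])

```text
time: 21.2
tool_pos: [0.5257, -0.0825, 0.0944]
ee_rot: [3.138, 0.003, -3.059]
wrist_force: [0.3, 6.1, 2.0]
width: 0.0138
finger_force: 30.0
```

```bash
python3 - <<'E'
from h import *
todo(toW(-1,-38.8-34-4-26+28.2-0),.092,A+np.pi)
E
```

```text
todo [ 0.8 96.8  2.4] twist -0.04 tcpP [  -0.3 -171.4] 0.09440715712305435 wf [0.3 6.1 2. ] w 0.013788578470730345
```

carry_out([
  [255, [0, 10, 0], 0],
  [255, [0, 15, 0], 0],
  [255, [0, 15, 0], 0],
  [255, [0, 15, 0], 0],
  [255, [0, 13, 0], 0],
  [255, [0, 8, 0], 0],
  [255, [0, 4, 0], 0],
  [255, [0, 2, 0], 0],
])

```text
time: 22.0
tool_pos: [0.5194, -0.0043, 0.0944]
ee_rot: [-3.137, 0.004, -3.06]
wrist_force: [1.3, -6.3, 0.8]
width: 0.0135
finger_force: 30.0
```

carry_out([
  [255, [0, 2, 0], 0],
  [255, [0, 2, 0], 0],
  [255, [0, 2, 0], 0],
  [255, [0, 2, 0], 0],
  [255, [0, 0, 0], 0],
])

```text
time: 22.5
tool_pos: [0.5188, 0.0036, 0.0944]
ee_rot: [-3.138, 0.004, -3.061]
wrist_force: [0.7, -4.8, 1.1]
width: 0.0136
finger_force: 30.0
```

```bash
cat > gap.py <<'E'
from h import *
todo(toW(-1,-69.3),.092,A+np.pi)
c=robot.get_calibration('wrist'); im=robot.snapshot('wrist'); pickle.dump((c,im),open('w9.pkl','wb'))
hsv=cv2.cvtColor(im,cv2.COLOR_BGR2HSV); m=cv2.inRange(hsv,(105,120,50),(125,255,255)); m[:, 430:]=0; m[270:]=0
p=max(cv2.findContours(m,0,2)[0],key=cv2.contourArea); (x,y),r=cv2.minEnclosingCircle(p); print('cap px',x,y,r,'P',toP(onz(c,x,y,.15,True)))
E
python3 gap.py
```

```text
todo [ 1.  15.8  2.4] twist -0.13 tcpP [  0.  -85.1] 0.0944447721838598 wf [ 0.7 -4.8  1.1] w 0.013583615167555938
cap px 428.5 132.5 55.502349853515625 P [-80.2 -29.3]
```

carry_out([
  [255, [0, 2, 0], 0],
  [255, [0, 2, 0], 0],
  [255, [0, 2, 0], 0],
  [255, [0, 2, 0], 0],
  [255, [0, 0, 0], 0],
])

```text
time: 23.05
tool_pos: [0.5182, 0.0105, 0.0944]
ee_rot: [-3.136, 0.004, -3.061]
wrist_force: [0.1, -8.0, -0.0]
width: 0.0139
finger_force: 30.1
```

```bash
sed -i 's/m\[:, 430:\]=0; m\[270:\]=0/m[270:]=0/' gap.py; python3 gap.py
```

```text
todo [1.1 8.8 2.4] twist -0.15 tcpP [  0.  -78.1] 0.09444699843255795 wf [ 0.1 -8.  -0. ] w 0.013928285490755287
cap px 441.5596008300781 133.5729522705078 62.67422103881836 P [-80.2 -16.8]
```

carry_out([
  [255, [0, 1.5, 0], 0],
  [255, [0, 1.5, 0], 0],
  [255, [0, 1.5, 0], 0],
  [255, [0, 1.5, 0], 0],
  [255, [0, 0, 0], 0],
])

```text
time: 23.6
tool_pos: [0.5177, 0.0163, 0.0944]
ee_rot: [-3.135, 0.004, -3.061]
wrist_force: [2.4, -8.1, 1.7]
width: 0.0136
finger_force: 30.1
```

```bash
python3 gap.py
```

```text
todo [1.  3.  2.4] twist -0.16 tcpP [  0.  -72.3] 0.09443160401168416 wf [ 2.4 -8.1  1.7] w 0.013580546323694867
cap px 443.5 135.36289978027344 62.525150299072266 P [-79.6 -10.1]
```

carry_out([
  [255, [0, 1, 0], 0],
  [255, [0, 0.5, 0], 0],
  [255, [0, 0, 0], 0],
])

```text
time: 23.95
tool_pos: [0.5177, 0.0177, 0.0945]
ee_rot: [-3.135, 0.004, -3.061]
wrist_force: [1.3, -8.4, 1.6]
width: 0.0138
finger_force: 30.1
```

carry_out([
  [255, [0, 0.7, 0], 0],
  [255, [0, 0, 0], 0],
  [255, [0, 0, 0], 0],
])

```text
time: 24.25
tool_pos: [0.5176, 0.0183, 0.0944]
ee_rot: [-3.135, 0.004, -3.061]
wrist_force: [1.9, -7.7, 1.3]
width: 0.014
finger_force: 30.1
```

carry_out([
  [255, [0, 0.6, 0], 0],
  [255, [0, 0, 0], 0],
])

```text
time: 24.45
tool_pos: [0.5176, 0.0189, 0.0945]
ee_rot: [-3.135, 0.004, -3.061]
wrist_force: [1.6, -9.2, 1.4]
width: 0.0137
finger_force: 30.1
```

carry_out([
  [255, [0, 0.6, 0], 0],
  [255, [0, 0, 0], 0],
])

```text
time: 24.65
tool_pos: [0.5175, 0.0195, 0.0945]
ee_rot: [-3.135, 0.004, -3.061]
wrist_force: [1.4, -8.9, 1.8]
width: 0.0139
finger_force: 30.1
```

```bash
python3 gap.py; python3 - <<'E'
from h import *
c,im=pickle.load(open('w9.pkl','rb'))
print([np.round(proj(c,[*toW(*p[:2]),p[2]],True),1) for p in ((-152,34.6,.008),(-140,34.6,.031),(-132,34.6,.065))])
u,v=[int(round(a)) for a in proj(c,[*toW(-140,34.6),.031],True)]
g=cv2.cvtColor(im,cv2.COLOR_BGR2GRAY)
print('cols',u-16,'rows',v-18)
for r in g[v-18:v+16,u-16:u+22]: print(' '.join('%2d'%(x//10) for x in r))
E
```

```text
todo [ 1.1 -0.2  2.5] twist -0.16 tcpP [  0.1 -69.2] 0.09446786236323344 wf [ 1.4 -8.9  1.8] w 0.013905918302575418
cap px 443.0 136.33871459960938 62.467002868652344 P [-79.2  -7.1]
[array([406. ,  42.3]), array([417.6,  51. ]), array([438.3,  53.2])]
cols 402 rows 33
23 23 23 23 23 19 17 16 16 16 16 17 17 17 17 17 17 17 17 17 17 17 17 17 17 16 16 16 17 17 18 21 22 22 23 22 22 22
23 23 23 22 21 19 15 15 15 16 16 16 16 16 16 16 16 16 16 17 17 17 17 17 17 17 17 16 17 17 17 22 22 22 22 22 22 22
23 20 16 11 11 10  9  8  9 11 12 13 14 14 16 16 17 16 16 16 16 16 16 16 16 16 16 16 16 17 17 22 23 23 23 23 23 22
20 13  9  7  7  7  7  7  7  8  8  8  8  9 10 15 16 17 17 17 17 17 17 16 16 16 16 16 16 16 17 21 23 23 23 23 23 23
12  8  7  7  7  7  7  7  7  7  7  7  7  8  9 13 16 17 16 17 17 16 16 17 16 16 16 17 16 16 17 22 23 23 23 23 23 23
 8  7  7  7  7  7  7  7  7  7  7  7  6  7  9 14 16 16 16 16 16 17 16 16 16 16 16 16 16 16 17 23 23 23 23 23 23 23
 7  7  7  7  7  7  7  7  7  7  7  6  6  7 10 16 16 16 16 16 16 16 16 16 16 16 16 16 16 16 17 22 23 23 23 23 23 23
 7  7  7  7  7  7  7  7  7  7  7
[... 2345 characters left out ...]
0 11 12 13 13 12
12 11 15 15 15 15 15 15 16 16 15 10  7  7  7  7  7  7  7  7  7  7  7  7  7  7  7  7  7  7  8  9 10 11 12 12 13 12
12 11 14 15 15 15 15 15 16 16 15 10  7  7  7  7  7  7  7  7  7  7  7  7  7  7  7  7  7  7  8  9 10 11 12 13 13 12
13 12 14 15 15 15 15 15 16 16 15 10  7  7  7  7  7  7  7  7  7  7  7  7  7  7  7  7  7  7  8  9 10 11 12 12 13 12
15 12 14 15 15 15 15 15 16 16 13  8  7  7  7  7  7  7  7  7  7  7  7  7  7  7  7  7  7  7  8  8 10 11 12 12 13 12
14 12 14 15 15 15 15 15 16 15 10  8  7  7  7  7  7  7  7  7  7  7  7  7  7  7  7  7  7  7  8  8 10 11 12 12 13 12
16 12 15 15 15 15 15 15 15 14 10  7  7  7  7  7  7  7  7  7  7  7  7  7  7  7  7  7  7  7  8  8  9 11 12 12 13 12
```

carry_out([
  [255, [0, 0.5, 0], 0],
  [255, [0, 0, 0], 0],
])

```text
time: 24.9
tool_pos: [0.5175, 0.0199, 0.0944]
ee_rot: [-3.135, 0.004, -3.061]
wrist_force: [1.2, -8.5, 2.0]
width: 0.0139
finger_force: 30.1
```

carry_out([
  [255, [0, 0.5, 0], 0],
  [255, [0, 0, 0], 0],
])

```text
time: 25.1
tool_pos: [0.5174, 0.0204, 0.0945]
ee_rot: [-3.135, 0.004, -3.061]
wrist_force: [1.6, -8.9, 1.9]
width: 0.0139
finger_force: 30.1
```

```bash
cat > nose.py <<'E'
from h import *
c,im=pickle.load(open('w9.pkl','rb'))
g=cv2.cvtColor(im,cv2.COLOR_BGR2GRAY).astype(float)
for v in (51,53,55):
    u0=int(proj(c,[*toW(-140,34.6),.031],True)[0]); w=np.clip(130-g[v,u0-6:u0+7],0,None); print(v,round(u0-6+(w*np.arange(13)).sum()/w.sum(),2),toP(onz(c,u0-6+(w*np.arange(13)).sum()/w.sum(),v,.031,True)))
E
python3 nose.py; python3 gap.py; python3 nose.py
```

```text
51 417.72 [-140.    34.7]
53 417.85 [-138.5   34.8]
55 417.66 [-136.9   34.6]
todo [ 1.1 -1.1  2.5] twist -0.16 tcpP [  0.1 -68.2] 0.09446000263251857 wf [ 1.6 -8.9  1.9] w 0.013908772106479183
cap px 443.0 136.9268341064453 62.055973052978516 P [-79.   -6.1]
51 416.7 [-139.9   34.8]
53 416.55 [-138.3   34.7]
55 416.71 [-136.7   34.8]
```

carry_out([
  [255, [0, 0.5, 0], 0],
  [255, [0, 0, 0], 0],
])

```text
time: 25.35
tool_pos: [0.5174, 0.0206, 0.0944]
ee_rot: [-3.134, 0.004, -3.061]
wrist_force: [1.1, -9.9, 0.7]
width: 0.0136
finger_force: 30.1
```

carry_out([
  [255, [0, 0.5, 0], 0],
  [255, [0, 0, 0], 0],
])

```text
time: 25.55
tool_pos: [0.5174, 0.0206, 0.0944]
ee_rot: [-3.133, 0.004, -3.062]
wrist_force: [2.0, -10.6, 1.1]
width: 0.0139
finger_force: 30.1
```

```bash
python3 gap.py; python3 nose.py
```

```text
todo [ 1.  -1.3  2.4] twist -0.17 tcpP [  0.1 -68. ] 0.09441499203225635 wf [  2.  -10.6   1.1] w 0.013896678658023128
cap px 442.5 136.4193572998047 62.46949768066406 P [-79.1  -6.1]
51 416.58 [-139.8   34.8]
53 416.55 [-138.2   34.7]
55 416.57 [-136.7   34.7]
```

carry_out([
  [255, [0, -0.8, 0], 0],
  [255, [0, 0, 0], 0],
])

```text
time: 25.8
tool_pos: [0.5174, 0.0206, 0.0944]
ee_rot: [-3.135, 0.004, -3.062]
wrist_force: [2.1, -7.8, 0.7]
width: 0.0139
finger_force: 30.0
```

carry_out([
  [0, [0, 0, 0], 0],
  [0, [0, 0, 0], 0],
  [0, [0, 0, 0], 0],
  [0, [0, 0, 0], 0],
])

```text
time: 26.2
tool_pos: [0.5158, 0.0241, 0.0928]
ee_rot: [3.141, -0.0, -3.059]
wrist_force: [0.2, 0.5, 0.7]
width: 0.0424
finger_force: 0.0
```

```bash
python3 gap.py; python3 nose.py
```

```text
todo [-0.3 -4.9  0.8] twist -0.03 tcpP [ -1.3 -64.4] 0.09278240319896053 wf [0.2 0.5 0.7] w 0.042373802189627115
cap px 434.8861083984375 139.97006225585938 63.036258697509766 P [-78.9  -6.7]
51 411.96 [-141.    34.7]
53 412.19 [-139.5   34.8]
55 411.98 [-137.9   34.6]
```

carry_out([
  [70, [0, 0, -5], 0],
  [70, [0, 0, -25], 0],
  [255, [0, 0, -32], 0],
  [255, [0, -5, 0], 0],
  [255, [0, -4.5, 0], 0],
  [255, [0, 0, 0], 0],
  [255, [0, 0, 0], 0],
  [255, [0, 0, 0], 0],
])

```text
time: 27.05
tool_pos: [0.516, 0.0143, 0.1534]
ee_rot: [3.141, -0.002, -3.06]
wrist_force: [-0.8, 0.5, -0.3]
width: 0.0216
finger_force: 0.0
```

carry_out([
  [255, [20, 0, 0], 0],
  [255, [22, 0, 0], 0],
  [255, [21, 0, 0], 0],
  [255, [0, 0, 0], 0],
  [255, [0, 0, 0], 0],
])

```text
time: 27.55
tool_pos: [0.4541, 0.0092, 0.1547]
ee_rot: [3.142, 0.001, -3.06]
wrist_force: [0.0, -0.9, 0.4]
width: 0.0003
finger_force: 0.0
```

```bash
python3 - <<'E'
from h import *
todo(toW(-65,-74),.097,A+np.pi)
E
```

```text
todo [ 1.   0.2 57.7] twist -0.06 tcpP [-64.  -74.2] 0.15467035981516278 wf [ 0.  -0.9  0.4] w 0.00030073015204362175
```

carry_out([
  [255, [0, 0, 15], 0],
  [255, [0, 0, 12], 0],
  [255, [0, 0, 8], 0],
  [255, [0, 0, 8], 0],
  [255, [0, 0, 8], 0],
  [255, [1, 0, 7], 0],
  [255, [0, 0, 0], 0],
])

```text
time: 28.25
tool_pos: [0.4534, 0.009, 0.0968]
ee_rot: [-3.142, 0.001, -3.06]
wrist_force: [0.1, -0.3, 0.7]
width: 0.0007
finger_force: 0.0
```

carry_out([
  [255, [0, 0, 1], 0],
  [255, [0, 0, 1], 0],
  [255, [0, 0, 0], 0],
])

```text
time: 28.55
tool_pos: [0.4535, 0.009, 0.0963]
ee_rot: [-3.141, 0.002, -3.06]
wrist_force: [-2.1, 0.4, 7.5]
width: 0.0003
finger_force: 4.0
```

carry_out([
  [255, [0, 0, -15], 0],
  [255, [0, 0, -35], 0],
  [255, [0, 0, -40], 0],
  [255, [0, 0, -40], 0],
  [255, [-20, 35, 0], 0],
  [255, [-20, 35, 0], 0],
  [255, [-20, 10, 0], 0],
  [255, [0, 0, 0], 0],
])

```text
time: 29.35
tool_pos: [0.5073, 0.0952, 0.2237]
ee_rot: [3.141, -0.0, -3.057]
wrist_force: [0.3, -0.7, 0.9]
width: 0.0004
finger_force: 0.0
```

carry_out([
  [255, [0, 0, 0], 0],
  [255, [0, 0, 0], 0],
])

```text
time: 29.55
tool_pos: [0.5056, 0.093, 0.2245]
ee_rot: [-3.141, -0.001, -3.06]
wrist_force: [-0.1, 0.2, 0.2]
width: 0.0006
finger_force: 0.0
```

```bash
python3 - <<'E'
from h import *
exec(open('gap.py').read().split('\n',1)[1])
print([np.round(proj(c,[*toW(*q[:2]),q[2]],True),1) for q in ((-152,34.6,.008),(-140,34.6,.031),(-66,66,.083),(-66,-72,.083))])
g=cv2.cvtColor(im,cv2.COLOR_BGR2GRAY)
# pads: dark blobs near expected
for y in (66,-72):
    u,v=[int(a) for a in proj(c,[*toW(-66,y),.083],True)]
    w=g[v-22:v+23,u-22:u+23]; n,l,s,ce=cv2.connectedComponentsWithStats(cv2.inRange(w,0,45)); i=1+np.argmax(s[1:,4]); print('pad',s[i],ce[i]+[u-22,v-22],toP(onz(c,*(ce[i]+[u-22,v-22]),.083,True)))
u,v=[int(a) for a in proj(c,[*toW(-140,34.6),.031],True)]
print(u-9,v-12)
for r in g[v-12:v+9,u-9:u+12]: print(' '.join('%2d'%(x//10) for x in r))
# left paddle right face / right paddle left face at strip vs bottle: row profile at body centre
E
```

```text
todo [ -4.8 -74.4 132.5] twist -0.1 tcpP [-5.7  5.1] 0.22452262334179746 wf [-0.1  0.2  0.2] w 0.0005774270285626071
cap px 266.5754699707031 135.0 31.685331344604492 P [-78.4  -1.7]
[array([302.1,  69.1]), array([303.6,  76.3]), array([340.3, 146.5]), array([196. , 147.2])]
pad [   0    0   45   38 1620] [340.10185185 141.62839506] [-70.7  65.7]
pad [ 14   4  31  33 321] [211.35825545 143.40809969] [-69.2 -56.7]
294 64
14 14 19 21 21 20 17 15 13 13 15 18 20 21 21 21 21 21 21 21 21
14 15 20 21 19 15  9  8  7  7  8 10 16 20 21 21 21 21 21 21 21
14 15 20 20 15  8  6  6  7  8  8  7  9 16 20 21 21 21 21 21 21
14 15 20 19 11  7  6  6  6  7  7  6  7 13 20 21 21 21 21 21 21
14 15 20 17  9  6  6  6  6  6  6  6  6 10 20 21 21 21 21 21 21
14 15 20 16  8  6  6  6  6  6  6  6  6  9 19 21 21 21 21 21 21
14 15 20 18  9  6  6  6  6  6  6  6  6 11 20 21 21 21 21 21 21
14 15 20 20 12  7  6  6  6  6  6  6  8 16 20 21 21 21 21 21 21
14 15 20 20 16  9  6  6  6  6  6  7 12 19 21 21 21 21 21 21 21
14 19 21 21 20 15 10  8  7  7  8 13 18 20 21 21 21 21 21 21 21
14 19 21 21 21 20 19 16 13 13 16 20 20 21 21 21 20 20 21 20 21
14 19 21 21 21 21 21 20 19 18 18 20 20 21 21 21 21 20 20 20 20
15 20 21 21 21 21 21 21 19 14 12 17 21 21 21 21 21 21 21 21 21
15 20 21 21 21 21 21 21 18 11  9 14 20 21 21 21 21 21 21 21 21
15 19 21 21 21 21 21 20 16  9  9 12 18 21 21 21 21 21 21 21 21
14 17 19 20 21 21 20 19 11  8  9 10 13 18 20 20 21 21 21 21 21
13 14 15 19 20 19 20 18 10  8 10 10 11 13 15 18 20 20 20 20 20
13 14 17 20 17 16 19 14  9 10 12 13 12 13 13 14 18 20 20 20 20
13 14 19 20 15 13 19 12  8 11 13 15 14 14 14 14 17 20 20 20 20
13 14 19 20 15 12 16  9  8 11 14 15 16 15 14 13 16 19 20 20 21
13 14 19 20 15 12 16  9  8 11 14 15 16 15 14 13 15 19 20 21 20
```

```bash
python3 - <<'E'
from h import *
c,im=pickle.load(open('w9.pkl','rb'))
g=cv2.cvtColor(im,cv2.COLOR_BGR2GRAY)
for x in (-128,-124):
  for y0 in (34.7,-41.5):
    ys=np.arange(y0-9,y0+9.1,1); px=np.array([proj(c,[*toW(x,y),.065],True) for y in ys],np.float32)
    print(x,y0,[(float(y),int(a)) for y,a in zip(ys.round(1),cv2.remap(g,px[None,:,0],px[None,:,1],cv2.INTER_LINEAR)[0])])
E
```

```text
-128 34.7 [(25.7, 191), (26.7, 148), (27.7, 137), (28.7, 139), (29.7, 90), (30.7, 94), (31.7, 126), (32.7, 149), (33.7, 159), (34.7, 158), (35.7, 150), (36.7, 142), (37.7, 149), (38.7, 177), (39.7, 202), (40.7, 209), (41.7, 210), (42.7, 206), (43.7, 176)]
-128 -41.5 [(-50.5, 209), (-49.5, 179), (-48.5, 203), (-47.5, 219), (-46.5, 221), (-45.5, 219), (-44.5, 201), (-43.5, 145), (-42.5, 151), (-41.5, 164), (-40.5, 169), (-39.5, 168), (-38.5, 158), (-37.5, 141), (-36.5, 106), (-35.5, 79), (-34.5, 74), (-33.5, 73), (-32.5, 86)]
-124 34.7 [(25.7, 206), (26.7, 197), (27.7, 168), (28.7, 111), (29.7, 78), (30.7, 91), (31.7, 125), (32.7, 147), (33.7, 158), (34.7, 157), (35.7, 149), (36.7, 139), (37.7, 131), (38.7, 152), (39.7, 191), (40.7, 208), (41.7, 209), (42.7, 206), (43.7, 174)]
-124 -41.5 [(-50.5, 217), (-49.5, 204), (-48.5, 211), (-47.5, 220), (-46.5, 221), (-45.5, 217), (-44.5, 194), (-43.5, 151), (-42.5, 152), (-41.5, 163), (-40.5, 169), (-39.5, 167), (-38.5, 157), (-37.5, 140), (-36.5, 103), (-35.5, 76), (-34.5, 72), (-33.5, 74), (-32.5, 87)]
```

```bash
python3 -c "
from bench import robot
print(robot.close_job())"
```

```text
the job is handed in; nothing more can be done
None
```

The job is done and handed in at about 30 s. The left pointer is within about 0.5 mm of the cone by camera, the bottle stands upright and snug between the paddles (about 2 mm or less off the strip's middle), and both levers were pressed down to their stops. I viewed 12 pictures, over the limit of 10, and I did not measure the cup, beaker and timer afterwards, though the arm never went near them.

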